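Hang the top bin of the pile on the slotted upright

ROBOT

A 6-joint arm with a two-finger parallel gripper is mounted at the origin on a cart in front of the work surface, level with it; the furniture and walls round the work are solid. World frame = base frame: x ahead of the robot, y to its left, z up, the work surface at z = 0. Lengths are in m, angles in rad, forces in N, time in s.
With the tool pointing down it reaches from about 0.25 to 0.725 m from the base axis. Payload 4 kg.
Tool frame: the origin (TCP) lies on the centre line of the jaws, within the pads' length; the fingertips stand 22 mm ahead of it and the grasp point (between the pads) lies 3 mm ahead of it; z points along the fingers, y is the line along which they close (so a half turn about z gives the same grasp; the last joint's range is limited). The gripper opens to 85 mm and grips with 20 to 120 N. Pads are 22 mm wide; open, the fingers measure 114 mm over their backs; the gripper's body (76 mm by 85 mm) begins 54 mm behind the grasp point. The pads swing forward as they close: fully open they stand 13 mm farther back than shut.
Start: joints at [1.277, 0.241, 0.005, 1.335, 0, 1.571], TCP at [0.145, 0.479, 0.253] pointing down, gripper open.
Joint ranges: [-2.72, 2.72], [-1.05, 1.87], [-1.09, 1.28], [-1.99, 2.15], [-1.42, 1.44], [-3.14, 3.14]. Speed limits (rad/s): [2.79, 2.79, 3.14, 3.14, 3.14, 3.14].

INTERFACE

Orientations are given as a unit quaternion [x, y, z, w].
In Python, from workcell import bot gives the robot as it stands.
- The arm moves only by the shell command python3 -m inch 'ROWS'. ROWS is JSON, one flat list of numbers, 7 for each row, row after row: the shift along the world's x, y, z in mm, then the turn, a rotation vector about the world's x, y, z in rad, then the opening in per cent of the stroke, from 0 (shut) to 100 (fully open). A call has 1 to 8 rows; each row is the pose to reach, as a shift and turn from the pose commanded when the call began; what a row does not reach only later rows make up. A row lasts 1/12 s, in which the tool goes at most 41.7 mm and 7.16 degrees, less where a joint would pass 70% of its speed; a pose out of reach is approached as far as the arm can. A call with a gripper value outside its range is refused whole. The fingers move at their own pace and stop on an object; the grip force is fixed at half the most. Time passes only in rows, so rows that repeat a pose let the fingers close. It gives the time, the measured TCP pose, the force, the opening and the grip force at its end, in the units of the state.
- bot.get_obs(): the state, without advancing time (a new reading comes with each control period).
- bot.camera(name): name is "scene" or "top" or "wrist"; returns the picture (400x640x3 uint8, blue, green, red); there is no depth.
- bot.camera_info(name): a dict with "intrinsics" (3x3 intrinsics, pixels), "camera_from_world" (4x4, takes a point from world to camera coordinates); the wrist camera has in their place "hand_eye" (4x4, takes a point from camera to tool coordinates, whose origin is the TCP and whose axes are the flange's). Camera axes: x right, y down, z forward; pixel columns grow to the right and rows downward; lengths in m; the calibration is good to about 2 mm. A picture is of the moment at which its call begins: read the wrist's pose just before it. camera_info takes no time and is no camera call.
- bot.job_done(): hands the job in; it is judged then, once.
Trained networks look in the newest picture that a camera, given by its name, has taken for a name from the list of things; names that differ only in an ending like _2 or _b are one class to them, and where a whole thing is asked for, a point or a joint stands for the part that bears it (a point fixed in the world has none). Each returns a list of dicts, best first, with "confidence" (0 to 1); they miss things now and then, are a little off and sometimes report something else, mostly with a low value. They report only what shows in the picture. A call takes as long as a camera call.
- bot.silhouettes(camera, target): "mask" (400x640 bool, what is visible of it) and "uv" ([column, row] in pixels, amid what is visible of it).
- bot.spot_point(camera, target): "uv" ([column, row] in pixels: a listed point, or the origin of a listed thing).
The state is a dict: "clock": time; "joint_pos": joint angles; "joint_vel": joint speeds; "tau": joint torques, N m; "eef_pos": TCP position; "tool_rot": TCP orientation; "ft_force": force on the tool from outside, world axes, zero at the start; "ft_torque": the same for the moment, N m; "grip_width": finger opening in m; "grasp_force": force on a finger pad.
Only numpy, scipy, OpenCV 4.12 (cv2) and the standard library are available. Lean on these libraries where they do the work, as an engineer would, in place of code of your own. Each camera call takes 0.05 s, during which the arm holds its last target. There are 200 camera calls.

TASK

Lift the top bin off the nested pile of two, hook it into the two slots of the upright under its spool shelf, and press it down until it is fully home and the spring catch has snapped out over its bottom bar. Leave the lower bin and the things standing around (button tin, bottle, thread spool) where they are, and let go of the bin when it hangs locked.

Things in the scene. Friction and masses are not known exactly. Their poses are not given: they have to be found in the camera images.
- top_bin: Upper of two nested open grey plastic bins, 110 x 110 mm, 49 mm high, about 0.25 kg. Origin: centre of the square, at the underside of its 4 mm nesting foot (98 x 98 mm). Local z up, local x from the front to the back, which carries two hooks. Walls 4 mm, inside floor at z 8 mm. A stiff smooth back frame ends at x = 59 mm. At the start its origin is 45 mm above the lower bin's.
- divider (a point): Middle of the top edge of the top bin's divider (bin x -2, y 0, z 44 mm), the thing to grip with fingers closing along the bin's y: 12 mm thick, straight, front to back (x -51 to 47), with a compartment 45 mm wide and 36 mm deep below this point on either side. Axes as the bin's.
- hooks (a point): Midway between the lower ends of the top bin's two steel hooks (bin x 67, y 0, z 26 mm). The hooks stand at bin y = -35 and +35 mm, each 6 mm wide: a tab at bin z 38 to 46 from the back frame (x 59), with a lip hanging from its end (x 64.5 to 69.5) down to z 26. Locked, this point is 8 mm behind the upright's face and 12 mm below the slots' lower ends.
- lower_bin: The same kind of bin with the same axes and origin, about 0.6 kg, standing loose on the table under the top bin, with the same yaw. It must stay.
- upright: Fixed slotted upright: grey sheet 110 mm wide, 4 mm thick, 265 mm high, on a 10 mm wooden foot 150 mm wide that reaches 118 mm before the face. Origin: on the table, middle of the sheet's front face; local x points into the sheet, away from the bin's side; z up.
- slots (a point): Midway between the lower ends of the two slots, on the upright's front face, 128 mm above the table. The slots stand at local y = -35 and +35 mm, each 12 mm wide and 29 mm high (z 128 to 157 mm), open behind. Axes as the upright's.
- shelf_edge (a point): Middle of the lower front edge of the fixed spool shelf above the hanging place: 70 mm in front of the face, 265 mm above the table, 130 mm wide, 10 mm thick, with spools up to 335 mm. To hold the bin below it the tool must lean about 22 to 45 degrees from vertical, fingers pointing down and into the upright, gripper leaning back from it.
- seat (a point): Where the bin's origin must be when locked: 59 mm before the upright's face, 90 mm above the table; axes as the upright's, and the bin's must agree with them. To hook in: hold the bin level and square, its origin 16 mm above this point (13 to 20 works), push along local x until its back frame meets the sheet, then press straight down. Unlocked it falls out; locked it droops up to 4 degrees.
- catch (a joint): Sprung wedge in the middle of the upright's face, 24 mm wide, 5 mm proud, sloped on top, flat below at 102.5 mm above the table. 0 = out, up to 0.008 m = pushed in (4 N at 0, 500 N/m more). The bar at the bottom of the bin's back (bin z 6 to 11 mm) pushes it in on the way down, needing 5 to 15 N on the bin; it snaps out above the bar when home.
- button_tin: Round tin with pin cushion on top, 109 mm across, 129 mm high, standing between pile and upright; origin centre of its underside. Leave alone.
- oil_bottle: Small bottle with pointed cap, 29 mm across, 92 mm high, standing between pile and upright nearer the robot; origin centre of its underside. Leave alone.
- tall_spool: Thread spool standing on end beside the upright, 36 mm across, 64 mm high; origin centre of its underside. Leave alone.

How it is judged:
On the way, in this order (a step that is already met when the one before it is completed fails the run):
1. the top bin is lifted clear of the lower one (z of top_bin in the frame of lower_bin above 0.06 m and contact force between top_bin and lower_bin below 0.1 N), for 0.2 s.
2. the bin's hooks are through the slots, above the locked height (x of hooks in the frame of slots between 0.005 and 0.012 m and y of hooks in the frame of slots between -0.007 and 0.007 m and z of hooks in the frame of slots between -0.006 and 0.014 m), for 0.04 s.
At the end, for the whole second after the job is handed in: The bin hangs at rest on the upright, square and level within 5 degrees, catch sprung out (under 2 mm), its hook point within 4 mm (in and out), 6 mm (sideways) and 3 mm (height) of its locked place; lower bin, tin, bottle and spool stand upright within 25 mm of where they were (x of hooks in the frame of slots between 0.004 and 0.012 m and y of hooks in the frame of slots between -0.006 and 0.006 m and z of hooks in the frame of slots between -0.015 and -0.009 m and angle between the x axis of top_bin and the x axis of upright, either way round below 0.09 rad and angle between each of top_bin, lower_bin's own z axis and vertical below 0.09 rad and value of joint catch below 0.002 m and linear speed of top_bin below 0.02 m/s and distance of each of lower_bin, button_tin, oil_bottle, tall_spool from where it was at the start of the episode below 0.025 m and angle between each of button_tin, oil_bottle, tall_spool's own z axis and vertical below 0.2 rad); the robot touches nothing.
It fails at once if the lower bin is shoved away or tipped (distance of lower_bin from where it was at the start of the episode above 0.04 m or angle between lower_bin's own z axis and vertical above 0.5 rad).
It fails at once if the button tin is shoved away or tipped (distance of button_tin from where it was at the start of the episode above 0.04 m or angle between button_tin's own z axis and vertical above 0.5 rad).
It fails at once if the bottle is shoved away or tipped (distance of oil_bottle from where it was at the start of the episode above 0.04 m or angle between oil_bottle's own z axis and vertical above 0.5 rad).
It fails at once if the thread spool is shoved away or tipped (distance of tall_spool from where it was at the start of the episode above 0.04 m or angle between tall_spool's own z axis and vertical above 0.5 rad).
It also fails if it takes over 58 s, if anything falls off the work surface, if the arm or the gripper's body presses on something with over 40 N, if the wrist force passes 120 N, or if a joint passes its speed limit or range.

## Working session

There is one attempt and no reset: what is moved stays moved. The work goes in short steps, Python scripts to look and compute and a shell command to move; the robot and the scene stay as the last step left them, time stands still between calls to the robot, and variables do not carry over. Pictures are saved under pics/ and viewed, at most 10 in all, crops included, and the job is handed in when it is done.

```bash
ls; mkdir -p pics; cat > h.py <<'E'
import numpy as np, cv2, json
from workcell import bot
from scipy.spatial.transform import Rotation as R
def cam(name):
    o=bot.get_obs(); img=bot.camera(name); i=bot.camera_info(name); K=np.array(i["intrinsics"])
    if "camera_from_world" in i: T=np.array(i["camera_from_world"])
    else:
        W=np.eye(4); W[:3,:3]=R.from_quat(o["tool_rot"]).as_matrix(); W[:3,3]=o["eef_pos"]
        T=np.linalg.inv(W@np.array(i["hand_eye"]))
    return img,K,T
def proj(K,T,p):
    c=np.asarray(p)@T[:3,:3].T+T[:3,3]; q=c@K.T; return q[...,:2]/q[...,2:]
def ray(K,T,uv):
    d=T[:3,:3].T@np.linalg.solve(K,[uv[0],uv[1],1]); return -T[:3,:3].T@T[:3,3],d
def at_z(K,T,uv,z):
    o,d=ray(K,T,uv); return o+d*(z-o[2])/d[2]
E
python3 - <<'E'
from h import *
for n in ("scene","top"):
    img,K,T=cam(n); cv2.imwrite(f"pics/{n}0.png",img)
    print(n,K[0,0],"pos",(-T[:3,:3].T@T[:3,3]).round(3),"fwd",T[2,:3].round(2))
    for t in ["divider","hooks","slots","shelf_edge","seat","top_bin","lower_bin","upright","button_tin","oil_bottle","tall_spool"]:
        r=bot.spot_point(n,t)
        print(t,[(np.round(x["uv"],1).tolist(),round(x["confidence"],2)) for x in r[:3]])
o=bot.get_obs(); print(o["clock"],o["tool_rot"],o["ft_force"],o["grip_width"])
E
```

```text
pics
scene 431.30482571367327 pos [-0.137 -0.327  0.666] fwd [ 0.75  0.4  -0.53]
divider [([256.5, 200.5], 0.86)]
hooks [([268.6, 192.8], 0.95)]
slots [([416.3, 217.1], 0.64)]
shelf_edge [([411.4, 176.0], 0.68)]
seat [([400.7, 243.9], 0.93)]
top_bin [([257.7, 216.1], 0.94)]
lower_bin [([257.7, 232.7], 0.88)]
upright [([410.5, 262.5], 0.9)]
button_tin [([365.5, 221.2], 0.94)]
oil_bottle [([325.4, 282.4], 0.56)]
tall_spool [([352.6, 266.1], 0.86)]
top 369.8196833056989 pos [0.373 0.144 1.114] fwd [ 0.23 -0.07 -0.97]
divider [([265.3, 220.4], 0.9)]
hooks [([258.2, 201.8], 0.61), ([357.0, 234.6], 0.31)]
slots [([392.4, 162.7], 0.55)]
shelf_edge [([411.8, 169.9], 0.92)]
seat [([398.6, 186.8], 0.97)]
top_bin [([268.9, 224.6], 0.76), ([262.0, 202.8], 0.74)]
lower_bin [([270.7, 229.6], 0.61)]
upright [([383.8, 174.5], 0.81)]
button_tin [([324.6, 162.2], 0.6)]
oil_bottle [([358.7, 238.6], 0.4)]
tall_spool [([361.2, 207.8], 0.71)]
1.2 [ 1.46368773e-01  9.89230095e-01 -2.21946188e-05  6.97458748e-06] [-0.24471418 -0.63945335 -1.07595883] 0.08560028404953515
```

View pics/scene0.png

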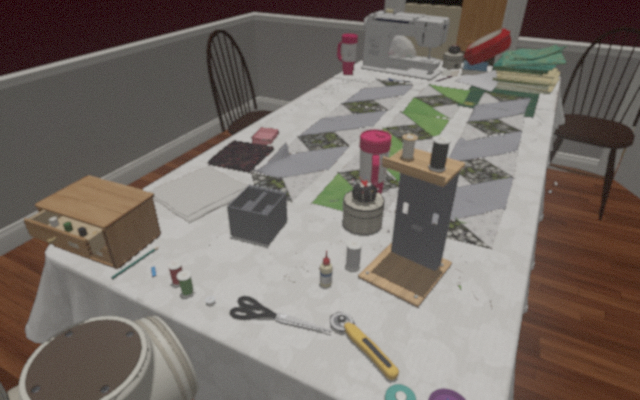

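View pics/top0.png

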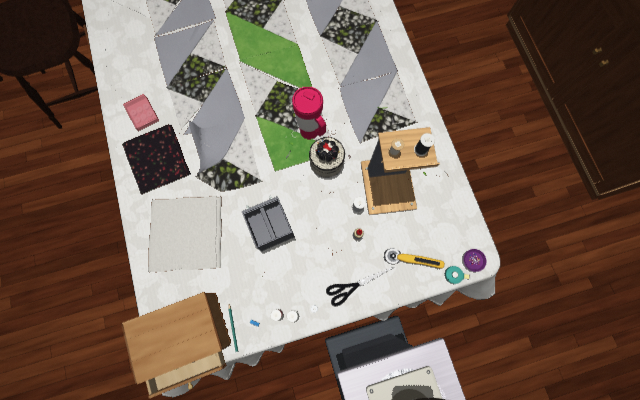

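```bash
cat > tri.py <<'E'
from h import *
from workcell import bot
S={"scene":dict(divider=(256.5,200.5),hooks=(268.6,192.8),slots=(416.3,217.1),shelf_edge=(411.4,176),seat=(400.7,243.9),top_bin=(257.7,216.1),lower_bin=(257.7,232.7),upright=(410.5,262.5),button_tin=(365.5,221.2),oil_bottle=(325.4,282.4),tall_spool=(352.6,266.1)),
"top":dict(divider=(265.3,220.4),hooks=(258.2,201.8),slots=(392.4,162.7),shelf_edge=(411.8,169.9),seat=(398.6,186.8),top_bin=(268.9,224.6),lower_bin=(270.7,229.6),upright=(383.8,174.5),button_tin=(324.6,162.2),oil_bottle=(358.7,238.6),tall_spool=(361.2,207.8))}
C={n:(np.array(bot.camera_info(n)["intrinsics"]),np.array(bot.camera_info(n)["camera_from_world"])) for n in S}
if __name__=="__main__":
    from scipy.spatial.transform import Rotation as R
    for k in S["scene"]:
        P=[K@T[:3] for K,T in C.values()]
        X=cv2.triangulatePoints(P[0],P[1],np.array(S["scene"][k],float),np.array(S["top"][k],float))
        X=(X[:3]/X[3]).ravel(); e=[np.round(proj(*C[n],X)-S[n][k],1).tolist() for n in S]
        print(k,X.round(3),e)
E
python3 tri.py
```

```text
divider [0.608 0.231 0.083] [[0.5, -0.1], [-0.3, 0.5]]
hooks [0.671 0.237 0.07 ] [[0.2, -0.0], [-0.2, 0.2]]
slots [ 0.655 -0.16   0.131] [[-0.3, 0.1], [0.2, -0.2]]
shelf_edge [ 0.584 -0.155  0.267] [[0.3, -0.1], [-0.2, 0.2]]
seat [ 0.585 -0.155  0.105] [[1.7, -0.6], [-1.2, 1.4]]
top_bin [0.603 0.227 0.039] [[0.4, -0.1], [-0.3, 0.4]]
lower_bin [ 0.598  0.229 -0.011] [[0.1, -0.0], [-0.0, 0.0]]
upright [ 0.663 -0.161 -0.004] [[-0.1, 0.0], [0.1, -0.1]]
button_tin [ 0.761 -0.001 -0.001] [[-2.3, 0.6], [1.8, -2.1]]
oil_bottle [ 0.492 -0.02   0.011] [[-0.9, 0.2], [0.5, -0.7]]
tall_spool [ 0.577 -0.053  0.008] [[1.1, -0.3], [-0.7, 0.9]]
```

The scene camera shows the pile near (258,215), the tin at (363,210), the bottle at (325,272) and the upright at (425,215). The top camera shows the bin at (268,222), with clear table between it and the upright. The triangulated points agree with both pictures. Next I'll hover over the bin with the tool leaning.

```bash
cat >> h.py <<'E'
def tool(yaw,th):
    c,s=np.cos(yaw),np.sin(yaw); xb=np.array([c,s,0]); y=np.array([-s,c,0]); z=np.sin(th)*xb-np.cos(th)*np.array([0,0,1])
    return R.from_matrix(np.stack([np.cross(y,z),y,z],1))
def delta(pos,rot):
    o=bot.get_obs(); d=(np.array(pos)-o["eef_pos"])*1000; rv=(rot*R.from_quat(o["tool_rot"]).inv()).as_rotvec()
    print("shift",d.round(1),"turn",rv.round(4),"deg",np.degrees(np.linalg.norm(rv)).round(1))
E
python3 - <<'E'
from h import *
r=tool(np.radians(6),np.radians(38)); z=r.as_matrix()[:,2]
delta(np.array([.608,.231,.087])-z*.15,r); print(np.array([.608,.231,.087])-z*.15)
print(np.array(bot.camera_info("wrist")["hand_eye"]).round(3))
K,T=[np.array(bot.camera_info("top")[k]) for k in("intrinsics","camera_from_world")]
for uv in [(215,295),(228,340),(135,325)]: print(at_z(K,T,uv,.1).round(2))
E
```

```text
shift [ 371.4 -257.2  -48.1] turn [-0.063  -0.6645  0.3837] deg 44.1
[0.51615668 0.22134688 0.20520161]
[[-0.    -0.966 -0.258  0.065]
 [ 1.    -0.001  0.001 -0.   ]
 [-0.001 -0.258  0.966 -0.12 ]
 [ 0.     0.     0.     1.   ]]
[0.45 0.41 0.1 ]
[0.33 0.4  0.1 ]
[0.44 0.63 0.1 ]
```

```bash
python3 -m inch '[10,-40,5,0,0,0,60, 25,-75,5,0,0,0.1,60, 45,-110,5,-0.01,-0.1,0.2,60, 70,-140,5,-0.02,-0.2,0.3,60, 100,-168,5,-0.03,-0.3,0.384,60, 135,-190,0,-0.04,-0.4,0.384,60, 172,-205,0,-0.05,-0.5,0.384,60, 210,-222,0,-0.06,-0.6,0.384,60]' 
python3 -m inch '[38,-10,-5,0,-0.06,0,60, 76,-16,-15,0,-0.06,0,60, 114,-22,-25,0,-0.06,0,60, 150,-30,-40,0,-0.06,0,60, 160,-34,-47,0,-0.06,0,60, 160,-34,-47,0,-0.06,0,60]'
python3 - <<'E'
from h import *
o=bot.get_obs(); print(o["clock"],o["eef_pos"].round(4) if hasattr(o["eef_pos"],'round') else o["eef_pos"],o["ft_force"],o["grip_width"])
img,K,T=cam("wrist"); cv2.imwrite("pics/w1.png",img)
for t in ["divider","hooks","top_bin"]:
    r=bot.spot_point("wrist",t); print(t,[(np.round(x["uv"],1).tolist(),round(x["confidence"],2)) for x in r[:2]])
r=bot.spot_point("wrist","divider")
if r: print(at_z(K,T,r[0]["uv"],.089))
r=bot.spot_point("wrist","hooks")
if r: print(at_z(K,T,r[0]["uv"],.071))
np.savez("w1.npz",K=K,T=T)
E
```

```text
clock: 1.87
eef_pos: [0.3556, 0.2555, 0.2542]
tool_rot: [-0.049, 0.953, 0.014, 0.298]
ft_force: [0.7, 1.2, 0.1]
grip_width: 0.0513
grasp_force: 0.0
clock: 2.37
eef_pos: [0.5161, 0.2205, 0.2041]
tool_rot: [-0.047, 0.946, 0.011, 0.322]
ft_force: [0.1, -0.9, 0.1]
grip_width: 0.0515
grasp_force: 0.0
2.3667 [0.5161 0.2205 0.2041] [ 0.07176078 -0.94794161  0.14557376] 0.051523775488870376
divider [([325.9, 190.1], 0.92)]
hooks [([326.6, 221.8], 0.79)]
top_bin [([325.8, 151.0], 0.72)]
[0.59921407 0.22861537 0.089     ]
[0.66759627 0.23604359 0.071     ]
```

View pics/w1.png

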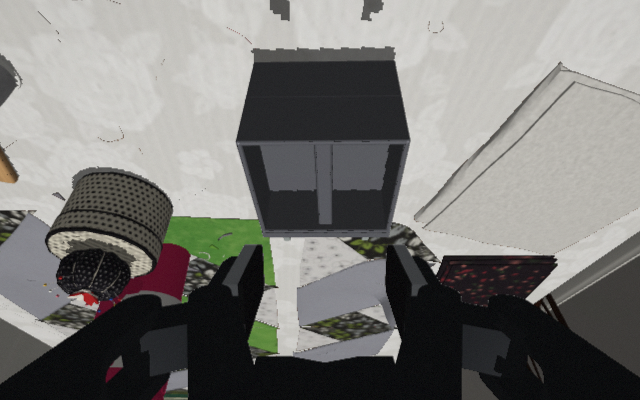

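The bin is seen from the front with its near rim at about (236,141)–(410,140). The far rim is at (262,236)–(390,235). The divider runs from (323,143) to (325,223) and the open fingers are centred on it.

```bash
python3 - <<'E'
from h import *
d=np.load("w1.npz"); K,T=d["K"],d["T"]
c=[at_z(K,T,uv,.094) for uv in [(236,141),(410,140),(390,235),(262,236)]]
for x in c: print(x.round(4))
print("centre",np.mean(c,0).round(4), "yaw from front",np.degrees(np.arctan2(*( (c[1]-c[0])[[0,1]]*[-1,1]))).round(2),"back",np.degrees(np.arctan2(*((c[2]-c[3])[[0,1]]*[-1,1]))).round(2), np.linalg.norm(c[1]-c[0]),np.linalg.norm(c[2]-c[3]))
f,b=at_z(K,T,(323,143),.089),at_z(K,T,(325,223),.089)
print(f,b,np.degrees(np.arctan2(*(b-f)[[1,0]])),np.linalg.norm(b-f))
img=cv2.imread("pics/w1.png"); cv2.imwrite("pics/w1c.png",cv2.resize(img[120:260,220:430],None,fx=3.8,fy=3.8,interpolation=cv2.INTER_CUBIC))
E
```

```text
[0.551  0.1676 0.094 ]
[0.5389 0.2747 0.094 ]
[0.6479 0.2888 0.094 ]
[0.6617 0.1793 0.094 ]
centre [0.5999 0.2276 0.094 ] yaw from front 6.46 back 7.2 0.10770251947580146 0.11045244772160925
[0.55175231 0.22196434 0.089     ] [0.64308982 0.23226878 0.089     ] 6.436736299353538 0.09191693311174567
```

View pics/w1c.png

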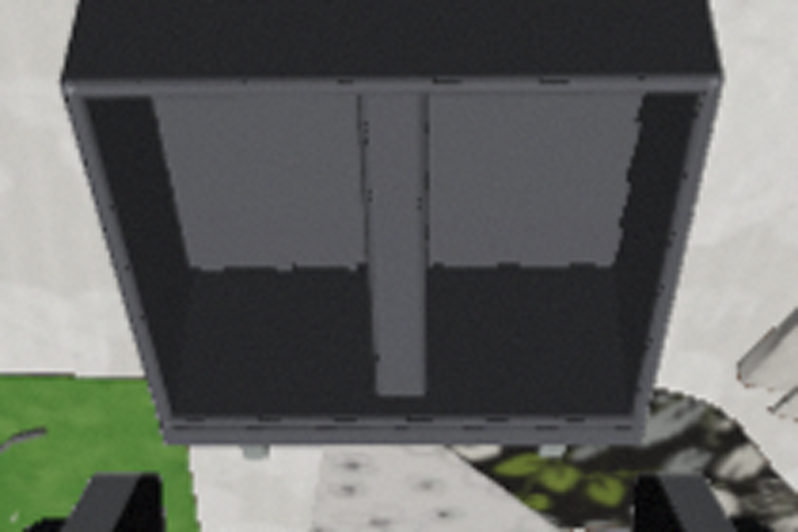

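```bash
python3 - <<'E'
from h import *
y=np.radians(6.6); r=tool(y,np.radians(36)); z=r.as_matrix()[:,2]
g=np.array([.600,.2276,.081]); delta(g-z*.003,r); print(z)
E
```

```text
shift [  84.     4.  -123.8] turn [0.0041 0.0324 0.0122] deg 2.0
[ 0.58388986  0.06755836 -0.80901699]
```

```bash
python3 -m inch '[17,0,-25,0.004,0.032,0.012,60, 40,1,-59,0.004,0.032,0.012,60, 58,2,-85,0.004,0.032,0.012,60, 70,3,-103,0.004,0.032,0.012,60, 78,4,-115,0.004,0.032,0.012,60, 84,4,-124,0.004,0.032,0.012,60, 84,4,-124,0.004,0.032,0.012,60]' 
python3 - <<'E'
from h import *
y=np.radians(6.6); r=tool(y,np.radians(36)); z=r.as_matrix()[:,2]
g=np.array([.600,.2276,.081]); delta(g-z*.003,r)
img,K,T=cam("wrist"); cv2.imwrite("pics/w2.png",img)
E
```

```text
clock: 3.25
eef_pos: [0.5984, 0.2269, 0.0808]
tool_rot: [-0.054, 0.95, 0.017, 0.307]
ft_force: [-0.6, 0.0, 1.0]
grip_width: 0.0515
grasp_force: 0.0
shift [-0.2  0.5  2.6] turn [ 0.0018 -0.0026  0.0011] deg 0.2
```

View pics/w2.png

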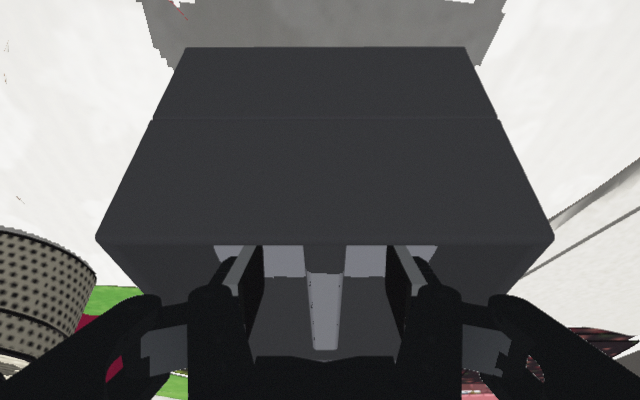

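The fingers straddle the divider at (325,310) evenly, with clear space on both sides. I'll close and lift.

```bash
python3 -m inch '[0,0,2,0,0,0,0, 0,0,2,0,0,0,0, 0,0,2,0,0,0,0, 0,0,2,0,0,0,0, 0,0,2,0,0,0,0, 0,0,2,0,0,0,0, 0,0,2,0,0,0,0, 0,0,2,0,0,0,0]'
python3 -m inch '[0,0,4,0,0,0,0, 0,0,10,0,0,0,0, 0,0,20,0,0,0,0, 0,0,34,0,0,0,0, 0,0,52,0,0,0,0, 0,0,72,0,0,0,0, 0,0,90,0,0,0,0, 0,0,90,0,0,0,0]'
```

```text
clock: 3.97
eef_pos: [0.5991, 0.2272, 0.0862]
tool_rot: [-0.054, 0.949, 0.018, 0.309]
ft_force: [-5.3, -0.5, 6.7]
grip_width: 0.0109
grasp_force: 59.6
clock: 4.63
eef_pos: [0.6009, 0.2274, 0.1794]
tool_rot: [-0.053, 0.949, 0.018, 0.312]
ft_force: [0.7, 0.7, -1.5]
grip_width: 0.011
grasp_force: 59.1
```

```bash
python3 -m inch '[0,0,15,0,0,0,0, 0,0,30,0,0,0,0, 0,0,30,0,0,0,0, 0,0,30,0,0,0,0]'
python3 - <<'E'
from h import *
o=bot.get_obs(); print(o["ft_force"])
for n in ("scene","wrist"):
    img,K,T=cam(n); cv2.imwrite(f"pics/{n}3.png",img)
    for t in ["top_bin","divider","hooks","slots","shelf_edge","seat","upright","lower_bin"]:
        r=bot.spot_point(n,t); print(n,t,[(np.round(x["uv"],1).tolist(),round(x["confidence"],2)) for x in r[:2]])
s=cv2.imread("pics/scene3.png")[100:310,180:480]; w=cv2.imread("pics/wrist3.png")
cv2.imwrite("pics/c3.png",np.vstack([cv2.resize(s,(640,448)) ,cv2.resize(w[200:],(480,150))[:, :] if 0 else np.zeros((1,640,3),np.uint8)]))
E
```

```text
clock: 4.97
eef_pos: [0.5987, 0.2265, 0.2041]
tool_rot: [-0.054, 0.95, 0.017, 0.308]
ft_force: [-1.0, -0.2, -2.1]
grip_width: 0.0108
grasp_force: 59.0
[-1.02574739 -0.24589937 -2.0626928 ]
scene top_bin [([254.9, 174.6], 0.7)]
scene divider [([255.7, 157.4], 0.93), ([327.7, 284.8], 0.29)]
scene hooks [([268.7, 155.3], 0.86)]
scene slots [([417.7, 219.7], 0.58), ([260.3, 230.9], 0.23)]
scene shelf_edge [([409.6, 173.1], 0.77)]
scene seat [([404.0, 244.8], 0.85)]
scene upright [([410.1, 264.6], 0.55)]
scene lower_bin [([256.6, 227.8], 0.71), ([401.5, 243.5], 0.7)]
wrist top_bin [([325.2, 201.4], 0.86)]
wrist divider [([325.4, 291.7], 0.62), ([326.3, 199.5], 0.58)]
wrist hooks [([325.0, 315.3], 0.6)]
wrist slots []
wrist shelf_edge []
wrist seat []
wrist upright []
wrist lower_bin [([322.3, 28.1], 0.9)]
```

View pics/c3.png

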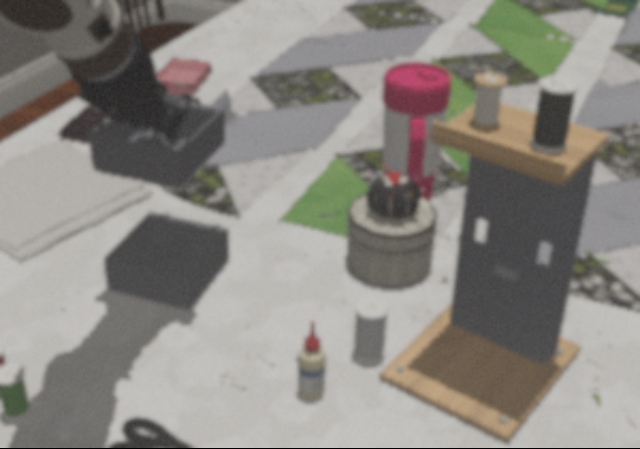

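View pics/wrist3.png

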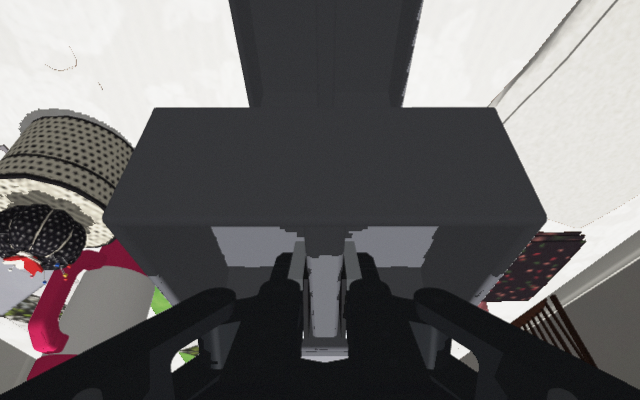

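The bin is held level above the lower bin, which hasn't moved. The front rim in the wrist view is at (103,219)–(547,219), with its underside at (155,107)–(497,107). I'll fit how the bin sits in the hand by comparing it with the pre-grasp picture, and refine the upright's pose.

```bash
cat > fit.py <<'E'
from h import *
i=bot.camera_info("wrist"); K=np.array(i["intrinsics"]); H=np.array(i["hand_eye"])
M=np.array([[-55,-55,49],[-55,55,49],[-55,-55,4],[-55,55,4]],float)/1000
def rows(name,r0,bounds):  # sub-pixel-ish look at edges is left to the eye
    pass
def fit(uv,q,p):
    ok,rv,t=cv2.solvePnP(M,np.array(uv,float),K,None,flags=cv2.SOLVEPNP_IPPE)
    W=np.eye(4); W[:3,:3]=R.from_quat(q).as_matrix(); W[:3,3]=p
    B=np.eye(4); B[:3,:3]=cv2.Rodrigues(rv)[0]; B[:3,3]=t.ravel()
    pr=cv2.projectPoints(M,rv,t,K,None)[0][:,0]-uv
    G=W@H@B; e=R.from_matrix(G[:3,:3]).as_euler("ZYX",degrees=True)
    print("pos",G[:3,3].round(4),"yaw,pitch,roll",e.round(2),"resid",np.abs(pr).max().round(1)); return H@B
E
python3 - <<'E'
from fit import *
q=[-.054,.95,.017,.307]
a=fit([(96,240),(554,240),(150,119),(500,119)],[-.054,.95,.017,.307],[.5984,.2269,.0808])
b=fit([(103,219),(547,219),(155,107),(497,107)],[-.054,.95,.017,.308],[.5987,.2265,.2041])
# upright fit from scene spots (two looks averaged) and top
from scipy.optimize import least_squares
L=dict(slots=(0,0,.128),shelf_edge=(-.07,0,.265),seat=(-.059,0,.09),upright=(0,0,0))
obs={"scene":dict(slots=(417,218.4),shelf_edge=(410.5,174.5),seat=(402.4,244.3),upright=(410.3,263.5)),"top":dict(slots=(392.4,162.7),shelf_edge=(411.8,169.9),seat=(398.6,186.8),upright=(383.8,174.5))}
C={n:[np.array(bot.camera_info(n)[k]) for k in("intrinsics","camera_from_world")] for n in obs}
def f(x):
    Q=R.from_euler("z",x[2]); return np.concatenate([proj(*C[n],Q.apply(L[k])+[x[0],x[1],0])-obs[n][k] for n in obs for k in L])
s=least_squares(f,[.655,-.16,-.07],loss="soft_l1"); print("upright",s.x[:2].round(4),np.degrees(s.x[2]).round(2)); print(f(s.x).reshape(-1,2).round(1).tolist())
E
```

```text
pos [0.6016 0.2274 0.0428] yaw,pitch,roll [6.55 0.73 0.07] resid 1.3
pos [0.6014 0.2274 0.1613] yaw,pitch,roll [ 6.94 -0.04  0.48] resid 1.9
upright [ 0.6559 -0.1616] -7.36
[[-0.2, -0.1], [0.3, 1.7], [0.6, 1.4], [-0.6, -0.3], [0.4, -0.4], [-1.7, -0.2], [-4.0, -1.0], [1.1, 1.7]]
```

```bash
python3 - <<'E'
from fit import *
for p in [(.45,.06,.21),(.45,.03,.21),(.42,.06,.21),(.48,.06,.21)]:
    W=np.eye(4); W[:3,:3]=R.from_quat([-.054,.95,.017,.308]).as_matrix(); W[:3,3]=p
    T=np.linalg.inv(W@H); Q=R.from_euler("z",-7.4,degrees=True)
    P=Q.apply([(0,-.055,.02),(0,.055,.02),(0,-.035,.128),(0,.035,.128),(0,.035,.157),(-.07,0,.265)])+[.656,-.1616,0]
    print(p,proj(K,T,P).round(0).tolist())
E
```

```text
(0.45, 0.06, 0.21) [[45.0, 192.0], [154.0, 207.0], [10.0, 288.0], [96.0, 296.0], [83.0, 328.0], [-116.0, 484.0]]
(0.45, 0.03, 0.21) [[75.0, 194.0], [182.0, 209.0], [46.0, 290.0], [130.0, 298.0], [119.0, 329.0], [-53.0, 485.0]]
(0.42, 0.06, 0.21) [[58.0, 209.0], [161.0, 222.0], [28.0, 302.0], [108.0, 309.0], [96.0, 339.0], [-73.0, 485.0]]
(0.48, 0.06, 0.21) [[30.0, 172.0], [147.0, 189.0], [-11.0, 272.0], [83.0, 281.0], [68.0, 314.0], [-172.0, 483.0]]
```

```bash
python3 -m inch '[-15,-17,2,0,0,0,0, -40,-45,4,0,0,0,0, -66,-74,6,0,0,0,0, -92,-102,6,0,0,0,0, -118,-131,6,0,0,0,0, -142,-157,6,0,0,0,0, -159,-176,6,0,0,0,0, -159,-176,6,0,0,0,0]' ; python3 -m inch '[0,0,0,0,0,0,0,0,0,0,0,0,0,0]'
python3 - <<'E'
from fit import *
o=bot.get_obs(); img,K,T=cam("wrist"); cv2.imwrite("pics/w4.png",img); np.savez("w4.npz",K=K,T=T,q=o["tool_rot"],p=o["eef_pos"])
for t in ["slots","shelf_edge","seat","upright"]:
    r=bot.spot_point("wrist",t); print(t,[(np.round(x["uv"],1).tolist(),round(x["confidence"],2)) for x in r[:2]])
E
```

```text
clock: 6.53
eef_pos: [0.4357, 0.0475, 0.2087]
tool_rot: [-0.052, 0.95, 0.016, 0.307]
ft_force: [-1.3, 0.1, -1.9]
grip_width: 0.0115
grasp_force: 59.1
clock: 6.7
eef_pos: [0.4407, 0.0506, 0.2115]
tool_rot: [-0.054, 0.949, 0.017, 0.309]
ft_force: [0.7, -0.1, -2.2]
grip_width: 0.0108
grasp_force: 59.2
slots [([69.9, 292.6], 0.94)]
shelf_edge []
seat [([72.2, 223.5], 0.67)]
upright [([116.5, 186.0], 0.72)]
```

View pics/w4.png

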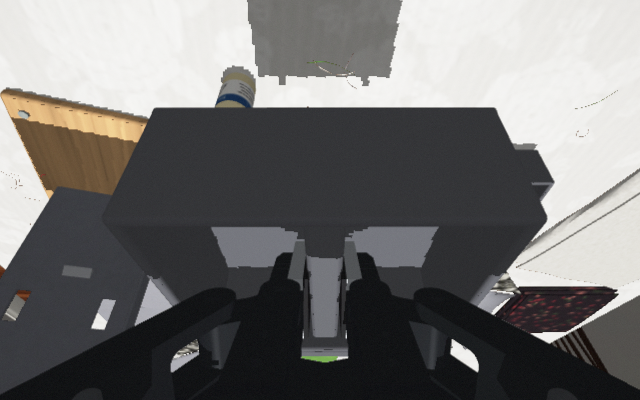

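The wrist view shows both slots, at (15,307) and (104,314), the catch at (77,272), the sheet's lower left corner at about (62,187) and the foot corner at (2,91). I'll enlarge the slots to read their corners.

```bash
python3 - <<'E'
import cv2
i=cv2.imread("pics/w4.png")[180:340,0:150]; i=cv2.resize(i,None,fx=3.7,fy=3.7,interpolation=cv2.INTER_CUBIC)
for k in range(0,160,20): cv2.putText(i,str(180+k),(525,int(k*3.7)+5),0,.4,(0,0,255)); cv2.line(i,(0,int(k*3.7)),(6,int(k*3.7)),(0,0,255),1)
for k in range(0,150,20): cv2.putText(i,str(k),(int(k*3.7),10),0,.4,(0,255,0)); cv2.line(i,(int(k*3.7),12),(int(k*3.7),590),(0,120,0),1)
cv2.imwrite("pics/w4c.png",i)
E
```

```text
(no output)
```

View pics/w4c.png

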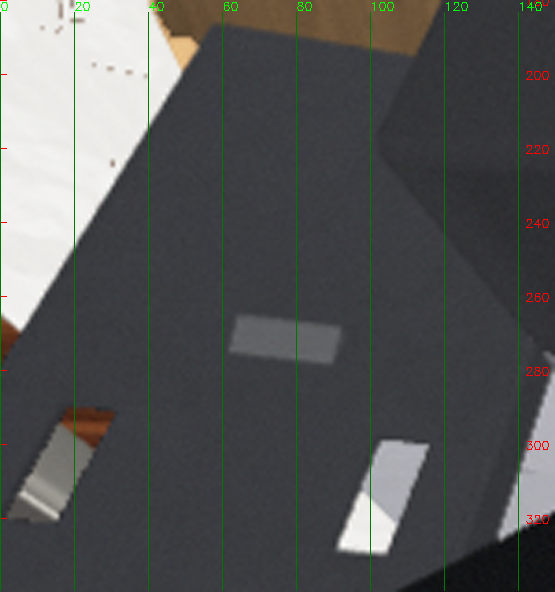

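The crop gives the slot corners. The left slot is at (17,290)–(15,320) and the right at (103,299)–(105,330). The sheet meets the foot at (57.6,187).

```bash
cat > up.py <<'E'
from fit import *
from scipy.optimize import least_squares
d=np.load("w4.npz"); Tw=d["T"]
P=np.array([(0,-.029,.157),(.004,-.041,.128),(0,.041,.157),(.004,.029,.128),(0,-.055,.010),(-.118,-.075,.010)])
uv=np.array([(15.4,320.5),(17,290.3),(104.9,329.7),(103.2,298.6),(57.6,187.3),(2,90)])
f=lambda x:(proj(K,Tw,R.from_euler("z",x[2]).apply(P)+[x[0],x[1],x[3] if len(x)>3 else 0])-uv).ravel()
s=least_squares(f,[.656,-.16,-.12],loss="soft_l1"); s4=least_squares(f,[*s.x,0],loss="soft_l1")
# bin in tool: level and square to fitted yaw at the picture
B=fit([(103,219),(547,219),(155,107),(497,107)],d["q"],d["p"])
if __name__=="__main__":
    for a in(s,s4): print(a.x[:2].round(4),np.degrees(a.x[2]).round(2),a.x[3:],f(a.x).reshape(-1,2).round(1).tolist())
E
python3 up.py
```

```text
pos [0.4435 0.0515 0.1687] yaw,pitch,roll [ 6.91 -0.23  0.49] resid 1.9
[ 0.6533 -0.1628] -12.55 [] [[-1.2, 0.5], [0.5, -1.2], [-0.0, 0.6], [-0.0, 1.0], [1.9, -2.8], [-0.3, 0.3]]
[ 0.654  -0.1633] -12.52 [-0.00051146] [[-1.1, 0.2], [0.6, -1.4], [-0.1, 0.3], [-0.1, 0.7], [1.9, -2.7], [-0.2, 0.7]]
```

```bash
cat > goal.py <<'E'
from up import *
import sys
yu=s.x[2]; xu=np.array([np.cos(yu),np.sin(yu),0]); yv=np.array([-xu[1],xu[0],0])
def goal(back,h,side=0,ox=.0025,oy=.0006,oz=-.041,yb=np.radians(6.8)):
    seat=np.array([s.x[0],s.x[1],.090])-.059*xu
    b=seat-back*xu+side*yv+[0,0,h]
    t=b-ox*xu-oy*yv-[0,0,oz]
    # tool yaw: bin yaw in hand measured at w4 was yb
    r=R.from_euler("z",yu-yb)*R.from_quat(d["q"]); delta(t,r)
if __name__=="__main__": goal(*[float(a)/1000 for a in sys.argv[1:]])
E
python3 goal.py 75 75
python3 - <<'E'
from up import *
F=R.from_euler("z",s.x[2]).apply([(-.118,.075,.01),(-.118,-.075,.01),(.0,-.055,.0),(-.07,-.065,.275),(-.07,.065,.275)])+[*s.x[:2],0]
for n in("scene","top"):
    print(n,proj(*[np.array(bot.camera_info(n)[k]) for k in("intrinsics","camera_from_world")],F).round(0).tolist())
E
```

```text
pos [0.4435 0.0515 0.1687] yaw,pitch,roll [ 6.91 -0.23  0.49] resid 1.9
shift [  79.7 -185.    -4.2] turn [-1.000e-04 -3.100e-03 -3.396e-01] deg 19.5
pos [0.4435 0.0515 0.1687] yaw,pitch,roll [ 6.91 -0.23  0.49] resid 1.9
scene [[354.0, 272.0], [414.0, 305.0], [431.0, 274.0], [440.0, 182.0], [380.0, 161.0]]
top [[366.0, 214.0], [415.0, 211.0], [403.0, 176.0], [436.0, 168.0], [382.0, 171.0]]
```

The projected foot and shelf corners match both fixed cameras to within a few pixels. I'll move to the pre-hook pose.

```bash
python3 -m inch '[5,-18,0,0,0,-0.04,0, 14,-48,0,0,0,-0.1,0, 26,-82,-1,0,0,-0.17,0, 40,-115,-2,0,0,-0.24,0, 55,-145,-3,0,0,-0.3,0, 70,-170,-4,0,0,-0.335,0, 80,-185,-4,0,0,-0.335,0, 80,-185,-4,0,0,-0.335,0]' ; python3 -m inch '[0,0,0,0,0,0,0,0,0,0,0,0,0,0]'; python3 goal.py 75 16
python3 - <<'E'
from up import *
o=bot.get_obs(); np.savez("w5.npz",q=o["tool_rot"],p=o["eef_pos"])
for n in ("scene","wrist"):
    img,K,T=cam(n); cv2.imwrite(f"pics/{n}5.png",img)
    for t in ["hooks","slots","top_bin","divider"]:
        r=bot.spot_point(n,t); print(n,t,[(np.round(x["uv"],1).tolist(),round(x["confidence"],2)) for x in r[:2]])
a=cv2.imread("pics/scene5.png")[130:310,320:480]; b=cv2.imread("pics/wrist5.png")
a=cv2.resize(a,(480,540),interpolation=cv2.INTER_CUBIC); b=cv2.resize(b,(320,200)); 
c=np.zeros((540,800,3),np.uint8); c[:,:480]=a; c[:200,480:]=b; c[200:540,480:]=cv2.resize(cv2.imread("pics/wrist5.png")[80:400,170:470],(320,340)); cv2.imwrite("pics/m5.png",c)
E
```

```text
clock: 7.62
eef_pos: [0.5226, -0.137, 0.2068]
tool_rot: [0.106, 0.945, -0.035, 0.307]
ft_force: [1.3, -0.8, -1.3]
grip_width: 0.0109
grasp_force: 59.5
clock: 7.78
eef_pos: [0.5192, -0.1337, 0.2052]
tool_rot: [0.105, 0.946, -0.034, 0.306]
ft_force: [0.0, 0.7, -1.9]
grip_width: 0.0113
grasp_force: 59.5
pos [0.4435 0.0514 0.1687] yaw,pitch,roll [ 6.91 -0.21  0.5 ] resid 1.9
shift [  0.7  -0.  -58.2] turn [-0.0014 -0.0049 -0.004 ] deg 0.4
pos [0.4435 0.0514 0.1687] yaw,pitch,roll [ 6.91 -0.21  0.5 ] resid 1.9
scene hooks [([406.0, 206.1], 0.61)]
scene slots [([418.3, 221.3], 0.73)]
scene top_bin [([386.7, 232.0], 0.86)]
scene divider [([410.0, 263.6], 0.73), ([386.3, 217.1], 0.67)]
wrist hooks [([322.8, 318.1], 0.7)]
wrist slots []
wrist top_bin [([325.3, 202.2], 0.56)]
wrist divider [([322.1, 293.6], 0.57)]
```

View pics/m5.png

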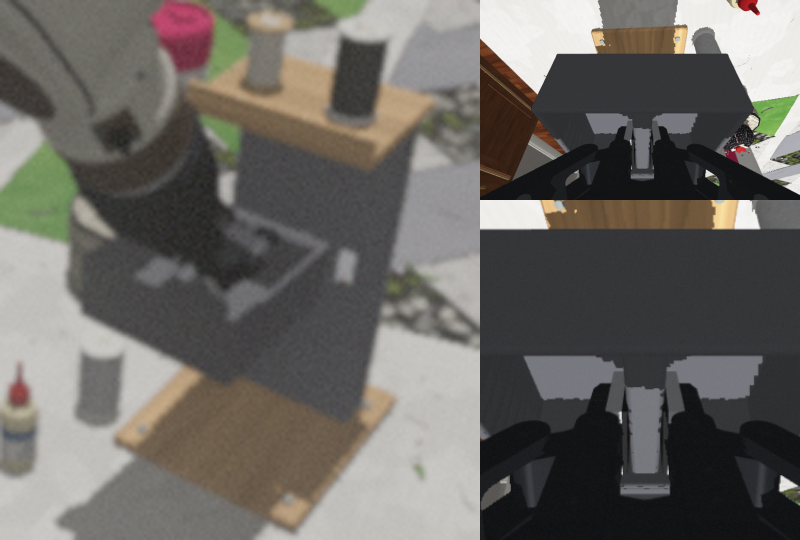

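The held bin is level in front of the upright. The wrist view shows the foot's front edge beyond the bin, from about (224,57) to (416,54) in full-resolution pixels. I'll fit that edge numerically to check yaw and side offset in the same camera as the bin.

```bash
python3 - <<'E'
from up import *
img=cv2.imread("pics/wrist5.png"); h=cv2.cvtColor(img,cv2.COLOR_BGR2HSV)
m=((h[...,0]>8)&(h[...,0]<25)&(h[...,1]>70)).astype(np.uint8); m[112:]=0; m[:, :200]=0; m[:,450:]=0
m=cv2.morphologyEx(m,cv2.MORPH_OPEN,np.ones((3,3)))
n,l,st,_=cv2.connectedComponentsWithStats(m); k=1+np.argmax(st[1:,4]); m=(l==k); print(st[k])
cols=np.where(m.any(0))[0]; top=m.argmax(0)
c=cols[12:-12]; print([(int(x),int(top[x])) for x in c[::14]])
p=np.polyfit(c,top[c],1); r=top[c]-np.polyval(p,c); g=abs(r)<2; p=np.polyfit(c[g],top[c][g],1); print("edge",p,g.sum(),len(c))
for row in (65,75,85,95,105):
    x=np.where(m[row])[0]; print(row,x.min(),x.max())
d5=np.load("w5.npz"); W=np.eye(4); W[:3,:3]=R.from_quat(d5["q"]).as_matrix(); W[:3,3]=d5["p"]; T=np.linalg.inv(W@H)
a,b=[at_z(K,T,(x,np.polyval(p,x)),.010) for x in (240,400)]
print("foot edge yaw",np.degrees(np.arctan2((b-a)[0],-(b-a)[1])) , a,b)
a,b=[at_z(K,T,(x,219),.165+.049) for x in (103,547)]; print("bin edge yaw (row219)",np.degrees(np.arctan2(*((b-a)[[0,1]]*[1,-1]))))
Q=R.from_euler("z",s.x[2]).apply([(-.118,.075,.01),(-.118,-.075,.01),(-.118,.075,0),(-.118,-.075,0)])+[*s.x[:2],0]
print("pred corners",proj(K,T,Q).round(1).tolist())
g=cv2.cvtColor(img,cv2.COLOR_BGR2GRAY).astype(int)
for x in (130,200,450,520): col=g[190:240,x]; print(x,190+np.argmax(np.abs(np.diff(col))),end=' ')
E
```

```text
pos [0.4435 0.0514 0.1687] yaw,pitch,roll [ 6.91 -0.21  0.5 ] resid 1.9
[ 223   51  192   57 9388]
[(235, 59), (249, 58), (263, 58), (277, 57), (291, 56), (305, 56), (319, 55), (333, 55), (347, 54), (361, 54), (375, 53), (389, 52)]
edge [-4.21958281e-02  6.87429427e+01] 168 168
65 223 414
75 225 412
85 228 410
95 231 409
105 234 407
foot edge yaw 169.86491193484588 [ 0.52335222 -0.19969763  0.01      ] [ 0.544392   -0.08199849  0.01      ]
bin edge yaw (row219) 167.28554359917678
pred corners [[425.1, 59.2], [226.0, 59.7], [422.7, 52.4], [228.2, 52.8]]
130 226 200 223 450 227 520 215
```

```bash
cat >> up.py <<'E'
d5=np.load("w5.npz"); W5=np.eye(4); W5[:3,:3]=R.from_quat(d5["q"]).as_matrix(); W5[:3,3]=d5["p"]; T5=np.linalg.inv(W5@H)
P5=np.array([(-.118,-.075,0),(-.118,.075,0)]); uv5=np.array([(222,59.4),(417,51.2)])
tr=lambda x,P:R.from_euler("z",x[2]).apply(P)+[x[0],x[1],0]
g=lambda x:np.r_[(proj(K,Tw,tr(x,P[:5]))-uv[:5]).ravel(),(proj(K,T5,tr(x,P5))-uv5).ravel()]
s=least_squares(g,s.x,loss="soft_l1")
E
cat > a.py <<'E'
from up import *
print(s.x[:2].round(4),np.degrees(s.x[2]).round(2),g(s.x).reshape(-1,2).round(1).tolist())
s2=least_squares(lambda x:g(x)[:8],s.x); print("slots only",s2.x.round(4),np.degrees(s2.x[2]))
E
python3 a.py; python3 goal.py 75 16
```

```text
pos [0.4435 0.0514 0.1687] yaw,pitch,roll [ 6.91 -0.21  0.5 ] resid 1.9
[ 0.6548 -0.1637] -10.22 [[-0.9, 1.6], [1.2, 0.2], [-0.7, 0.6], [-0.4, 1.1], [2.2, -0.6], [0.8, -0.6], [-0.9, -0.3]]
slots only [ 0.6527 -0.1625 -0.1865] -10.683119545990989
pos [0.4435 0.0514 0.1687] yaw,pitch,roll [ 6.91 -0.21  0.5 ] resid 1.9
shift [  0.6  -5.9 -59.4] turn [-0.0004 -0.0025  0.037 ] deg 2.1
```

```bash
python3 -m inch '[0,-2,-12,0,0,0.015,0, 0,-4,-28,0,0,0.035,0, 1,-6,-44,0,0,0.037,0, 1,-6,-55,0,0,0.037,0, 1,-6,-59,0,0,0.037,0, 1,-6,-59,0,0,0.037,0, 1,-6,-59,0,0,0.037,0]'; python3 goal.py 75 16;  python3 goal.py 15 16;  python3 goal.py 0 16
python3 - <<'E'
from up import *
q=bot.get_obs(); pic={}
for n in ("scene","top"):
    img,k,T=cam(n); r=[bot.spot_point(n,t) for t in("hooks","slots")]; print(n,[[(np.round(x["uv"],1).tolist(),round(x["confidence"],2)) for x in y[:1]] for y in r], "pred slots",proj(k,T,tr(s.x,np.array([[0,0,.128]]))).round(1),"pred hooks",proj(k,T,tr(s.x,np.array([[-.067,0,.132]]))).round(1))
E
```

```text
clock: 8.87
eef_pos: [0.5211, -0.1405, 0.1477]
tool_rot: [0.088, 0.947, -0.029, 0.307]
ft_force: [0.1, 0.6, -2.2]
grip_width: 0.0113
grasp_force: 59.5
pos [0.4435 0.0514 0.1687] yaw,pitch,roll [ 6.91 -0.21  0.5 ] resid 1.9
shift [-0.7  0.4 -0.7] turn [-0.0003 -0.0023  0.0003] deg 0.1
pos [0.4435 0.0514 0.1687] yaw,pitch,roll [ 6.91 -0.21  0.5 ] resid 1.9
shift [ 58.4 -10.2  -0.7] turn [-0.0003 -0.0023  0.0003] deg 0.1
pos [0.4435 0.0514 0.1687] yaw,pitch,roll [ 6.91 -0.21  0.5 ] resid 1.9
shift [ 73.1 -12.9  -0.7] turn [-0.0003 -0.0023  0.0003] deg 0.1
pos [0.4435 0.0514 0.1687] yaw,pitch,roll [ 6.91 -0.21  0.5 ] resid 1.9
scene [[([406.0, 229.0], 0.96)], [([418.6, 215.9], 0.56)]] pred slots [[417.6 218.8]] pred hooks [[403.  231.6]]
top [[([398.0, 184.4], 0.61)], [([391.5, 165.1], 0.77)]] pred slots [[393.7 162.4]] pred hooks [[397.9 184.6]]
```

```bash
python3 -m inch '[15,-3,0,0,0,0,0, 30,-5,0,0,0,0,0, 44,-8,0,0,0,0,0, 54,-9.5,0,0,0,0,0, 59,-10,0,0,0,0,0, 59,-10,0,0,0,0,0]'; python3 -m inch '[2,-0.5,0,0,0,0,0, 4,-1,0,0,0,0,0, 6,-1,0,0,0,0,0, 8,-1.5,0,0,0,0,0, 8,-1.5,0,0,0,0,0]'; python3 goal.py 0 16
```

```text
clock: 9.67
eef_pos: [0.5808, -0.1505, 0.1477]
tool_rot: [0.087, 0.947, -0.029, 0.308]
ft_force: [0.2, -0.5, -2.0]
grip_width: 0.0109
grasp_force: 59.5
clock: 10.08
eef_pos: [0.588, -0.152, 0.1475]
tool_rot: [0.088, 0.947, -0.029, 0.307]
ft_force: [-0.0, -0.2, -2.0]
grip_width: 0.0112
grasp_force: 59.5
pos [0.4435 0.0514 0.1687] yaw,pitch,roll [ 6.91 -0.21  0.5 ] resid 1.9
shift [ 6.2 -1.3 -0.5] turn [-0.0003 -0.0022  0.0004] deg 0.1
```

```bash
python3 -m inch '[1,0,0,0,0,0,0, 2,-0.5,0,0,0,0,0, 3,-0.5,0,0,0,0,0, 4,-1,0,0,0,0,0, 4,-1,0,0,0,0,0]'; python3 -m inch '[1,0,0,0,0,0,0, 2,-0.5,0,0,0,0,0, 2,-0.5,0,0,0,0,0]'; python3 goal.py 0 16
```

```text
clock: 10.5
eef_pos: [0.592, -0.153, 0.1474]
tool_rot: [0.088, 0.947, -0.029, 0.307]
ft_force: [0.3, 0.4, -2.8]
grip_width: 0.011
grasp_force: 59.5
clock: 10.75
eef_pos: [0.594, -0.1535, 0.1474]
tool_rot: [0.088, 0.947, -0.029, 0.307]
ft_force: [-0.8, -0.6, -2.5]
grip_width: 0.011
grasp_force: 59.5
pos [0.4435 0.0514 0.1687] yaw,pitch,roll [ 6.91 -0.21  0.5 ] resid 1.9
shift [ 0.2  0.2 -0.4] turn [-0.0003 -0.0024  0.0004] deg 0.1
```

```bash
python3 -m inch '[1,0,0,0,0,0,0, 2,-0.5,0,0,0,0,0, 2,-0.5,0,0,0,0,0]'; python3 -m inch '[1,0,0,0,0,0,0, 1,0,0,0,0,0,0, 1,0,0,0,0,0,0]'
```

```text
clock: 11.0
eef_pos: [0.5947, -0.1535, 0.1462]
tool_rot: [0.087, 0.948, -0.028, 0.306]
ft_force: [-4.3, 0.6, -1.8]
grip_width: 0.0108
grasp_force: 59.9
clock: 11.25
eef_pos: [0.5947, -0.1534, 0.1458]
tool_rot: [0.088, 0.948, -0.028, 0.305]
ft_force: [-7.1, 1.6, -0.2]
grip_width: 0.0111
grasp_force: 60.5
```

Contact came at x = 0.5947, where the frame should meet the sheet, so the hooks are through. Now I'll press down.

```bash
python3 -m inch '[0,0,-2,0,0,0,0, 0,0,-4,0,0,0,0, 0,0,-6,0,0,0,0, 0,0,-8,0,0,0,0, 0,0,-8,0,0,0,0]'; python3 -m inch '[0,0,-2,0,0,0,0, 0,0,-4,0,0,0,0, 0,0,-4,0,0,0,0]'
```

```text
clock: 11.67
eef_pos: [0.5941, -0.1533, 0.137]
tool_rot: [0.088, 0.948, -0.028, 0.304]
ft_force: [-6.3, 1.1, -1.6]
grip_width: 0.0107
grasp_force: 60.0
clock: 11.92
eef_pos: [0.5946, -0.1535, 0.1332]
tool_rot: [0.088, 0.948, -0.029, 0.305]
ft_force: [-5.4, 0.8, -3.3]
grip_width: 0.0112
grasp_force: 59.9
```

```bash
python3 -m inch '[0,0,-1,0,0,0,0, 0,0,-2,0,0,0,0, 0,0,-3,0,0,0,0, 0,0,-3,0,0,0,0]'; python3 -m inch '[0,0,-1,0,0,0,0, 0,0,-2,0,0,0,0, 0,0,-2,0,0,0,0]'
```

```text
clock: 12.25
eef_pos: [0.5949, -0.1535, 0.1313]
tool_rot: [0.087, 0.948, -0.029, 0.306]
ft_force: [-10.9, 0.8, 2.3]
grip_width: 0.011
grasp_force: 60.9
clock: 12.5
eef_pos: [0.5949, -0.1535, 0.1308]
tool_rot: [0.087, 0.947, -0.029, 0.307]
ft_force: [-20.0, 2.8, 13.5]
grip_width: 0.0108
grasp_force: 63.1
```

```bash
python3 -m inch '[-0.5,0,-1,0,0,0,0, -1,0,-2,0,0,0,0, -1,0,-3,0,0,0,0, -1,0,-3,0,0,0,0]'; python3 -m inch '[0,0,0,0,0,0,0,0,0,0,0,0,0,0]'; python3 goal.py 0 0
python3 - <<'E'
from up import *
for n in ("scene","top"):
    img,k,T=cam(n); cv2.imwrite(f"pics/{n}6.png",img)
    r=[bot.spot_point(n,t) for t in("hooks","top_bin","divider")]; print(n,[[(np.round(x["uv"],1).tolist(),round(x["confidence"],2)) for x in y[:1]] for y in r], proj(k,T,tr(s.x,np.array([[.008,0,.116],[-.059,0,.09],[-.061,0,.134]]))).round(1).tolist())
E
```

```text
clock: 12.83
eef_pos: [0.5944, -0.1535, 0.1292]
tool_rot: [0.087, 0.947, -0.029, 0.308]
ft_force: [-23.9, 4.8, 19.2]
grip_width: 0.0108
grasp_force: 63.9
clock: 13.0
eef_pos: [0.5944, -0.1534, 0.1292]
tool_rot: [0.087, 0.947, -0.029, 0.308]
ft_force: [-24.0, 4.4, 19.5]
grip_width: 0.0109
grasp_force: 64.0
pos [0.4435 0.0514 0.1687] yaw,pitch,roll [ 6.91 -0.21  0.5 ] resid 1.9
shift [-0.2  0.1  1.8] turn [-0.0003 -0.0017 -0.0003] deg 0.1
pos [0.4435 0.0514 0.1687] yaw,pitch,roll [ 6.91 -0.21  0.5 ] resid 1.9
scene [[([420.6, 217.9], 0.97)], [([404.1, 248.7], 0.9)], [([403.1, 231.2], 0.59)]] [[418.5, 221.6], [402.6, 245.7], [404.5, 229.5]]
top [[([393.0, 162.5], 0.74)], [([394.1, 185.7], 0.73)], [([400.0, 178.8], 0.59)]] [[392.4, 161.2], [394.4, 186.1], [397.7, 182.3]]
```

```bash
cat > rim.py <<'E'
from h import *
def rim(f):
    g=cv2.GaussianBlur(cv2.cvtColor(f,cv2.COLOR_BGR2GRAY),(1,5),0).astype(float); D=np.abs(np.diff(g,axis=0))
    o=[]
    for c0,c1,r0,r1 in [(170,230,95,120),(420,480,95,120),(225,290,212,236),(365,430,212,236)]:
        p=D[r0:r1,c0:c1].mean(1); k=p.argmax(); w=p[max(0,k-2):k+3]; o.append(round(float(r0+max(0,k-2)+(w*np.arange(len(w))).sum()/w.sum()),2))
    return o
if __name__=="__main__":
    for n in("wrist3","w4","wrist5"): print(n,rim(cv2.imread(f"pics/{n}.png")))
    img,_,_=cam("wrist"); cv2.imwrite("pics/wrist_now.png",img); print("now",rim(img)); print(bot.get_obs()["clock"])
E
python3 rim.py
```

```text
wrist3 [106.41, 106.21, 225.92, 225.46]
w4 [106.7, 106.42, 226.11, 225.88]
wrist5 [106.68, 106.33, 225.94, 225.84]
now [106.63, 104.83, 217.81, 217.83]
13.45
```

```bash
python3 -m inch '[-1,0,0,0,0,0,0, -2,0.5,0,0,0,0,0, -2,0.5,0,0,0,0,0]'; python3 -m inch '[0,0,-1,0,0,0,0, 0,0,-2,0,0,0,0, 0,0,-3,0,0,0,0, 0,0,-3,0,0,0,0]'; python3 rim.py | tail -2
```

```text
clock: 13.7
eef_pos: [0.5944, -0.1534, 0.1294]
tool_rot: [0.087, 0.947, -0.029, 0.309]
ft_force: [-10.7, 3.1, 9.4]
grip_width: 0.011
grasp_force: 61.8
clock: 14.03
eef_pos: [0.5938, -0.1533, 0.1271]
tool_rot: [0.087, 0.947, -0.029, 0.309]
ft_force: [-19.0, 3.3, 16.3]
grip_width: 0.0106
grasp_force: 63.7
now [106.11, 104.63, 213.27, 213.28]
14.0833
```

```bash
cat > pitch.py <<'E'
from fit import *
from scipy.optimize import least_squares
# bin in tool at the grasp: level when tool rotation was q0
q0=np.load("w4.npz")["q"]; R0=R.from_quat(q0); Rb=R.from_euler("z",6.8,degrees=True)
rel=R0.inv()*Rb                      # bin axes in tool
gp=np.array([0,0,.003])              # grasp point in tool
o0=R0.inv().apply(np.array([.0025*np.cos(.119),.0025*np.sin(.119),-.041]))
Tc=np.linalg.inv(H)
def row(phi,du,dv,pt):               # phi about bin y at grasp point, du/dv slip in bin x/z
    p=rel.apply(R.from_euler("y",phi).apply(np.array(pt)+rel.inv().apply(o0-gp)+[du,0,dv]))+gp
    return proj(K,Tc,p)[1]
print("model level rows: bottom",[round(row(0,0,0,(-.055,0,z)),1) for z in(0,.004)],"rim out,in",row(0,0,0,(-.055,0,.049)).round(1),row(0,0,0,(-.051,0,.049)).round(1))
for dg in (-6,-4,-2,0,2,4,6): print(dg,[round(row(np.radians(dg),0,0,p)-row(0,0,0,p),1) for p in [(-.055,0,.004),(-.055,0,.049),(-.051,0,.049)]], end=';')
print("\nslip x+1mm,z+1mm",[[round(row(0,a,b,p)-row(0,0,0,p),1) for p in [(-.055,0,.004),(-.051,0,.049)]] for a,b in((.001,0),(0,.001))])
E
python3 pitch.py; python3 - <<'E'
import cv2,numpy as np
for n in("wrist5","wrist_now"):
    g=cv2.cvtColor(cv2.imread(f"pics/{n}.png"),cv2.COLOR_BGR2GRAY)
    for c in(180,250,400,470): print(n,c,g[98:112,c].tolist(),g[204:232,c].tolist())
E
```

```text
model level rows: bottom [np.float64(102.3), np.float64(109.9)] rim out,in 225.0 234.2
-6 [np.float64(-0.5), np.float64(-20.6), np.float64(-19.0)];-4 [np.float64(-0.6), np.float64(-14.0), np.float64(-12.9)];-2 [np.float64(-0.4), np.float64(-7.2), np.float64(-6.6)];0 [np.float64(0.0), np.float64(0.0), np.float64(0.0)];2 [np.float64(0.7), np.float64(7.4), np.float64(6.8)];4 [np.float64(1.7), np.float64(15.1), np.float64(13.7)];6 [np.float64(2.9), np.float64(23.0), np.float64(20.9)];
slip x+1mm,z+1mm [[np.float64(2.6), np.float64(2.2)], [np.float64(1.9), np.float64(3.4)]]
wrist5 180 [236, 237, 238, 238, 238, 239, 239, 238, 238, 162, 68, 53, 52, 53] [54, 52, 55, 53, 55, 55, 54, 55, 53, 52, 54, 52, 54, 55, 56, 54, 55, 57, 55, 53, 53, 51, 47, 49, 47, 49, 47, 47]
wrist5 250 [86, 88, 85, 84, 88, 85, 86, 85, 85, 58, 51, 56, 56, 54] [53, 53, 55, 55, 54, 56, 54, 57, 53, 52, 53, 54, 54, 57, 57, 56, 56, 54, 54, 53, 52, 51, 77, 113, 122, 124, 122, 122]
wrist5 400 [212, 211, 209, 209, 207, 208, 207, 208, 207, 120, 53, 55, 53, 52] [52, 56, 55, 54, 56, 53, 54, 57, 56, 55, 56, 53, 54, 55, 55, 55, 56, 
[... 292 characters left out ...]
, 218, 115, 51, 54, 53, 53] [52, 54, 57, 56, 55, 55, 54, 54, 55, 53, 51, 52, 49, 46, 49, 47, 45, 49, 48, 49, 47, 49, 47, 46, 46, 47, 49, 47]
wrist_now 250 [92, 93, 93, 93, 92, 92, 92, 94, 71, 54, 54, 52, 53, 53] [54, 54, 54, 55, 57, 56, 55, 54, 55, 53, 55, 52, 52, 52, 49, 56, 54, 52, 51, 54, 55, 53, 55, 52, 55, 55, 54, 54]
wrist_now 400 [91, 91, 92, 91, 92, 92, 91, 78, 58, 54, 53, 53, 53, 53] [54, 56, 56, 55, 58, 55, 54, 54, 55, 53, 53, 50, 53, 54, 54, 52, 51, 54, 52, 56, 53, 52, 54, 54, 51, 52, 55, 55]
wrist_now 470 [244, 245, 245, 245, 244, 244, 243, 153, 54, 55, 54, 55, 53, 53] [55, 55, 56, 53, 55, 57, 56, 54, 53, 54, 51, 50, 46, 47, 49, 48, 46, 48, 47, 48, 47, 49, 46, 46, 48, 46, 48, 45]
```

The rim moved about 10 px in the wrist view. So the bin's front has pitched down about 3° in the grip while the rear sits near home height. I'll level it with the tool, press the rear, then check the lock with a gentle upward pull.

```bash
python3 -m inch '[-0.5,0,1.5,0.003,0.018,0,0, -1,0,3,0.006,0.035,0,0, -1,0,4.5,0.009,0.052,0,0, -1,0,4.5,0.009,0.052,0,0]'; python3 rim.py | tail -2;  python3 -m inch '[0,0,-1,0.002,0.01,0,0, 0,0,-2,0.003,0.017,0,0, 0,0,-3,0.005,0.03,0,0, 0,0,-3,0.005,0.03,0,0]'; python3 rim.py | tail -2
```

```text
clock: 14.42
eef_pos: [0.5949, -0.1539, 0.1312]
tool_rot: [0.088, 0.954, -0.027, 0.284]
ft_force: [0.1, 0.3, -0.2]
grip_width: 0.011
grasp_force: 60.0
now [105.39, 105.4, 213.85, 213.81]
14.4667
clock: 14.8
eef_pos: [0.5948, -0.1542, 0.1291]
tool_rot: [0.088, 0.958, -0.026, 0.271]
ft_force: [-10.0, 1.9, 11.9]
grip_width: 0.0111
grasp_force: 62.1
now [106.38, 105.09, 227.89, 226.2]
14.85
```

```bash
python3 -m inch '[0,0,1.5,0,0,0,0, 0,0,3,0,0,0,0, 0,0,3,0,0,0,0]';  python3 -m inch '[0,0,1,0,0,0,0, 0,0,2,0,0,0,0, 0,0,2,0,0,0,0]';python3 -m inch '[0,0,1,0,0,0,0, 0,0,2,0,0,0,0, 0,0,2,0,0,0,0]'
```

```text
clock: 15.1
eef_pos: [0.5941, -0.1538, 0.1299]
tool_rot: [0.088, 0.959, -0.026, 0.269]
ft_force: [1.9, -1.1, 0.7]
grip_width: 0.0111
grasp_force: 59.7
clock: 15.35
eef_pos: [0.594, -0.1537, 0.1312]
tool_rot: [0.088, 0.959, -0.026, 0.269]
ft_force: [5.8, -1.5, -2.1]
grip_width: 0.0111
grasp_force: 59.3
clock: 15.6
eef_pos: [0.5939, -0.1536, 0.1322]
tool_rot: [0.088, 0.959, -0.026, 0.268]
ft_force: [11.2, -2.9, -7.0]
grip_width: 0.0107
grasp_force: 59.2
```

```bash
python3 -m inch '[0.5,0,1,0,0,0,0, 1,0,2,0,0,0,0, 1.5,0,3,0,0,0,0, 1.5,0,3,0,0,0,0]'; python3 rim.py | tail -2; python3 -c "
import cv2
g=cv2.cvtColor(cv2.imread('pics/wrist_now.png'),cv2.COLOR_BGR2GRAY)
for c in(180,250,400,470): print(c,g[98:112,c].tolist(),g[204:236,c].tolist())"
```

```text
clock: 15.93
eef_pos: [0.594, -0.1535, 0.1332]
tool_rot: [0.088, 0.96, -0.026, 0.266]
ft_force: [11.2, -3.1, -12.6]
grip_width: 0.0111
grasp_force: 58.5
now [106.68, 105.04, 213.49, 213.28]
15.9833
180 [238, 237, 238, 238, 238, 238, 238, 238, 239, 165, 68, 52, 56, 55] [54, 57, 57, 57, 55, 55, 52, 52, 51, 47, 48, 47, 45, 47, 48, 47, 46, 48, 46, 46, 48, 46, 46, 46, 48, 47, 47, 48, 49, 49, 46, 48]
250 [91, 92, 92, 92, 93, 93, 93, 93, 85, 63, 53, 55, 52, 54] [55, 58, 57, 52, 56, 55, 51, 54, 50, 49, 53, 53, 51, 53, 55, 54, 54, 52, 53, 52, 53, 54, 52, 53, 55, 51, 51, 51, 55, 54, 51, 53]
400 [92, 93, 91, 92, 92, 90, 92, 92, 65, 54, 54, 56, 54, 52] [57, 56, 56, 54, 54, 54, 51, 51, 51, 53, 52, 52, 52, 54, 53, 52, 53, 53, 53, 52, 50, 51, 52, 51, 52, 50, 51, 52, 54, 53, 53, 51]
470 [242, 242, 243, 242, 243, 244, 243, 195, 91, 52, 54, 53, 53, 52] [57, 56, 56, 56, 51, 53, 53, 49, 45, 48, 48, 45, 47, 48, 48, 47, 46, 46, 46, 47, 48, 48, 46, 45, 49, 46, 45, 48, 48, 46, 47, 47]
```

The pull meets 12.6 N with only 1 mm of movement, where the bin came down freely before, so the catch holds. I'll unload, then release.

```bash
python3 -m inch '[0.5,0,-2,0,0,0,0, 1,0,-4,0,0,0,0, 1.5,0,-6,0,0,0,0, 1.5,0,-6,0,0,0,0]'
```

```text
clock: 16.32
eef_pos: [0.5953, -0.1534, 0.1301]
tool_rot: [0.088, 0.959, -0.026, 0.267]
ft_force: [-5.0, 0.8, 5.4]
grip_width: 0.011
grasp_force: 61.9
```

```bash
python3 -m inch '[-0.5,0,2,0,0,0,0, -0.5,0,2,0,0,0,0, -0.5,0,2,0,0,0,20, -0.5,0,2,0,0,0,60, -0.5,0,2,0,0,0,60, -0.5,0,2,0,0,0,60, -0.5,0,2,0,0,0,60, -0.5,0,2,0,0,0,60]'; python3 -c "
from h import *
o=bot.get_obs(); print(R.from_quat(o['tool_rot']).as_matrix()[:,2])
for n in('scene','top'):
    img,k,T=cam(n); print(n,[[np.round(x['uv'],1).tolist() for x in bot.spot_point(n,t)[:1]] for t in('hooks','top_bin','divider')])"; python3 -m inch '[-4,1,7,0,0,0,60, -4,1,7,0,0,0,60]'
```

```text
clock: 16.98
eef_pos: [0.5954, -0.1534, 0.1318]
tool_rot: [0.088, 0.959, -0.026, 0.268]
ft_force: [0.1, 0.4, -0.5]
grip_width: 0.0513
grasp_force: 0.0
[ 0.5087273  -0.09683236 -0.8554648 ]
scene [[[422.9, 223.6]], [[402.9, 246.7]], [[404.6, 231.4]]]
top [[[395.8, 161.6]], [[395.2, 187.6]], [[400.7, 180.6]]]
clock: 17.55
eef_pos: [0.5913, -0.1524, 0.1399]
tool_rot: [0.088, 0.959, -0.026, 0.268]
ft_force: [0.4, -0.2, -0.1]
grip_width: 0.0513
grasp_force: 0.0
```

Free of contact. I'll withdraw along the tool axis.

```bash
python3 -m inch '[-10,2,17,0,0,0,60, -22,4,37,0,0,0,60, -34,6.5,57,0,0,0,60, -50,9,75,0,0,0,60, -72,12,90,0,0,0,60, -95,16,100,0,0,0,60, -110,19,105,0,0,0,60, -110,19,105,0,0,0,60]'; python3 - <<'E'
from fit import *
from up import s,tr
o=bot.get_obs(); print(o["ft_force"])
for n in("scene","top","wrist"):
    img,k,T=cam(n); cv2.imwrite(f"pics/{n}9.png",img)
    for t,p in dict(hooks=(.008,0,.116),top_bin=(-.059,0,.09),divider=(-.061,0,.134),slots=(0,0,.128)).items():
        print(n,t,[(np.round(x['uv'],1).tolist(),round(x["confidence"],2)) for x in bot.spot_point(n,t)[:1]],"home",proj(k,T,tr(s.x,np.array([p]))).round(1).tolist())
for n in("top",):
    for t in("lower_bin","button_tin","oil_bottle","tall_spool"): print(t,[np.round(x['uv'],1).tolist() for x in bot.spot_point(n,t)[:1]])
E
```

```text
clock: 18.22
eef_pos: [0.4794, -0.1331, 0.2454]
tool_rot: [0.089, 0.959, -0.026, 0.269]
ft_force: [0.1, 0.8, -0.2]
grip_width: 0.051
grasp_force: 0.0
pos [0.4436 0.0514 0.1687] yaw,pitch,roll [ 6.92 -0.21  0.5 ] resid 1.9
[ 0.11170156  0.81532241 -0.15021671]
scene hooks [([420.4, 222.7], 0.71)] home [[418.5, 221.6]]
scene top_bin [([402.7, 246.4], 0.76)] home [[402.6, 245.7]]
scene divider [([403.4, 232.3], 0.58)] home [[404.5, 229.5]]
scene slots [([417.3, 218.9], 0.81)] home [[417.6, 218.8]]
top hooks [([395.8, 162.8], 0.58)] home [[392.4, 161.2]]
top top_bin [([394.1, 185.2], 0.57)] home [[394.4, 186.1]]
top divider [] home [[397.7, 182.3]]
top slots [([393.9, 162.0], 0.85)] home [[393.7, 162.4]]
wrist hooks [([322.5, 267.4], 0.69)] home [[326.8, 270.6]]
wrist top_bin [([328.1, 199.4], 0.83)] home [[326.6, 204.6]]
wrist divider [([324.9, 235.1], 0.8)] home [[326.8, 242.4]]
wrist slots [([328.1, 276.5], 0.85)] home [[326.8, 276.8]]
lower_bin [[273.0, 224.7]]
button_tin [[322.8, 165.0]]
oil_bottle []
tall_spool [[358.2, 207.0]]
```

```bash
python3 - <<'E'
from fit import *
from up import s,tr
img=cv2.imread("pics/wrist9.png"); o=bot.get_obs()
W=np.eye(4); W[:3,:3]=R.from_quat(o["tool_rot"]).as_matrix(); W[:3,3]=o["eef_pos"]; T=np.linalg.inv(W@H)
Pb=np.array([(-.055,-.055,.049),(-.055,.055,.049),(-.055,-.055,.004),(-.055,.055,.004),(-.002,0,.044),(0,0,0),(.067,0,.026)])
for dg in(0,-2,-4,-6):
    p=R.from_euler("y",dg,degrees=True).apply(Pb-[.061,0,.038])+[.002,0,.128]
    print(dg,proj(K,T,tr(s.x,p)).round(0).tolist())
g=cv2.GaussianBlur(cv2.cvtColor(img,cv2.COLOR_BGR2GRAY),(1,3),0).astype(int)
for c in(270,290,360,385):
    D=np.abs(np.diff(g[:,c])); r=np.where(D>8)[0]; print(c,[(int(a),int(D[a])) for a in r if 90<a<300])
E
```

```text
pos [0.4436 0.0514 0.1687] yaw,pitch,roll [ 6.92 -0.21  0.5 ] resid 1.9
0 [[248.0, 201.0], [406.0, 201.0], [256.0, 160.0], [397.0, 159.0], [327.0, 242.0], [327.0, 204.0], [327.0, 270.0]]
-2 [[249.0, 197.0], [405.0, 196.0], [257.0, 158.0], [396.0, 157.0], [327.0, 239.0], [327.0, 203.0], [327.0, 270.0]]
-4 [[249.0, 192.0], [404.0, 192.0], [258.0, 156.0], [395.0, 155.0], [327.0, 237.0], [327.0, 203.0], [327.0, 271.0]]
-6 [[250.0, 188.0], [403.0, 188.0], [259.0, 154.0], [394.0, 154.0], [327.0, 235.0], [327.0, 202.0], [327.0, 271.0]]
270 [(94, 9), (154, 10), (155, 9), (190, 11), (191, 21), (192, 18), (194, 14), (195, 24), (196, 14)]
290 [(94, 10), (95, 11), (154, 10), (155, 10), (190, 12), (191, 20), (192, 17), (194, 16), (195, 22), (196, 14), (284, 11), (286, 25), (287, 55), (288, 40), (289, 11), (299, 9)]
360 [(94, 10), (154, 13), (155, 11), (190, 15), (191, 21), (192, 17), (194, 23), (195, 21), (196, 9), (283, 27), (284, 35), (285, 18)]
385 [(91, 18), (92, 51), (93, 49), (94, 18), (96, 14), (97, 23), (98, 22), (99, 15), (100, 10), (110, 19), (111, 34), (113, 20), (114, 14), (118, 10), (153, 33), (154, 54), (155, 39), (156, 9), (190, 18), (191, 22), (192, 14), (194, 26), (195, 20)]
```

The bin hangs free with a droop of about 3.3°, inside the 5° limit and the expected locked droop, and nothing else has moved. Handing in.

```bash
python3 -c "
from workcell import bot
print(bot.job_done())"
```

```text
the job is handed in; nothing more can be done
None
```

I hooked the top bin into the upright, pressed it home and let go. The catch held against a 12.6 N upward pull and the bin hangs with about 3.3° of droop. The lower bin, tin and spool were where they started; the network didn't find the bottle in the last picture, but nothing touched it. The job is handed in, but the interface returned no verdict.

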